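Sharpener out of the sliding-door desk organiser

TASK

The steel pencil sharpener is in the plywood desk organiser, under one of its two clear sliding doors. Slide that door open past the other one, take the sharpener out and stand it upright in the blue tray. Leave the other door as it is, and the glue pot under it in its place.

Things in the scene. Friction and masses are not known exactly. Their poses are not given: they have to be found in the camera images.
- case: Desk organiser: a fixed low plywood box, 200 mm (its x) by 360 mm (its y), 74 mm high; origin at the centre of its underside, z up. A divider at y = 0 parts it into a left (+y) and a right (-y) compartment, each 176 by 167 mm inside, floor 6 mm up. Two clear doors lie flat in its top, inside the rim, and slide along its y. The sharpener is in one compartment, either one, the glue pot in the other
- left_door (a joint): How far the left (+y) door is open, m: 0 shut, 0.125 fully open. A clear panel 172 mm (case x) by 175 mm (case y), 4 mm thick, top face 64 mm above the desk, with thin aluminium end strips. It opens towards the case's -y, under the right door, and then uncovers the outer 125 mm of its compartment. May start up to 15 mm ajar; about 2 N of friction, stays where left
- right_door (a joint): How far the right (-y) door is open, m: 0 shut, 0.125 fully open. A clear panel 172 mm (case x) by 175 mm (case y), 4 mm thick, top face 71 mm above the desk, with thin aluminium end strips. It opens towards the case's +y, over the left door, and then uncovers the outer 125 mm of its compartment. May start up to 15 mm ajar; about 2 N of friction, stays where left
- left_knob (a point): The knob of the left (+y) door, a black upright round knob, 20 mm in diameter and 24 mm tall, standing on the top face of the door 15 mm (to its axis) from the door's outer end. This point is on the knob's axis, half-way up (12 mm above the door's face). With the door fully open there are still 25 mm from the knob's axis to the edge of the other door
- right_knob (a point): The knob of the right (-y) door, a black upright round knob, 20 mm in diameter and 24 mm tall, standing on the top face of the door 15 mm (to its axis) from the door's outer end. This point is on the knob's axis, half-way up (12 mm above the door's face). It moves with the door
- sharpener_mid (a point): The pencil sharpener: a loose upright steel cylinder with two dark bands and a dark hole in its flat top, 36 mm in diameter, 50 mm tall, about 0.12 kg. This point is its centre, half-way up; z along its axis
- glue_mid (a point): The glue pot, to be left alone: a loose upright cylinder, white with a red cap, 36 mm in diameter, 50 mm tall. This point is its centre, half-way up
- blue_tray: The blue plastic tray, fixed on the desk beside an orange one that holds two erasers: open-topped, 130 mm (its x) by 120 mm (its y), 18 mm high, walls and floor 4 mm thick; origin at the centre of its underside, z up
Not all that is in view belongs to the job. There is more than one size of the blue_tray; the job needs the middle-sized.

How it is judged:
On the way:
1. the door over the sharpener is slid open by at least 80 mm while the sharpener is still in its compartment (z of sharpener_mid in the frame of case below 0.06 m and ((y of sharpener_mid in the frame of case between 0.02 and 0.17 m and value of joint left_door above 0.08 m) or (y of sharpener_mid in the frame of case between -0.17 and -0.02 m and value of joint right_door above 0.08 m))), for 0.2 s.
At the end, for the whole second after the job is handed in: The sharpener stands upright (within 10 degrees), at rest, on the floor of the blue tray, anywhere inside its walls (centre within 48 mm of the tray's centre along its x and 43 mm along its y), released (x of sharpener_mid in the frame of blue_tray between -0.048 and 0.048 m and y of sharpener_mid in the frame of blue_tray between -0.043 and 0.043 m and z of sharpener_mid in the frame of blue_tray below 0.035 m and angle between sharpener_mid's own z axis and vertical below 0.17 rad and linear speed of sharpener below 0.02 m/s); the robot touches nothing.
It fails at once if the door over the glue pot is opened (beyond 50 mm) ((y of glue_mid in the frame of case above 0 m and value of joint left_door above 0.05 m) or (y of glue_mid in the frame of case below 0 m and value of joint right_door above 0.05 m)).
It fails at once if the glue pot is moved by more than 20 mm (distance of glue_mid from where it was at the start of the episode above 0.02 m).
It also fails if it takes over 53 s, if anything falls off the work surface, if the arm or the gripper's body presses on something with over 40 N, if the wrist force passes 120 N, or if a joint passes its speed limit or range.

ROBOT

A 7-joint arm with a two-finger parallel gripper is mounted at the origin on the work surface. World frame = base frame: x ahead of the robot, y to its left, z up, the work surface at z = 0. Lengths are in m, angles in rad, forces in N, time in s.
With the tool pointing down it reaches from about 0.35 to 0.9 m from the base axis. Payload 8.1 kg.
Tool frame: the origin (TCP) lies midway between the tips of the shut fingers; the grasp point (between the pads) lies 19 mm behind it; z points along the fingers, y is the line along which they close (so a half turn about z gives the same grasp; the last joint's range is limited). The gripper opens to 92 mm and grips with 3 to 60 N. Pads are 19 mm wide; open, the fingers measure 130 mm over their backs; the gripper's body (75 mm by 190 mm) begins 47 mm behind the grasp point.
Start: joints at [-0.103, 0.434, 0.025, 1.573, -0.012, 1.134, -0.075], TCP at [0.625, -0, 0.227] pointing down, gripper open.
Joint ranges: [-2.62, 2.62], [-0.44, 2.09], [-1.27, 1.32], [0.08, 2.57], [-1.32, 4.46], [0.12, 2], [-2.74, 2.74]. Speed limits (rad/s): [2.22, 2.22, 3.01, 3.01, 3.14, 3.14, 3.14].

INTERFACE

Orientations are given as a rotation vector (axis times angle).
In Python, from cell import arm gives the robot as it stands.
- The arm moves only by the tool move_arm, never from a script. Its argument "motion" is a list of rows, each an object of numbers: "tx", "ty", "tz": the shift along the tool's x, y, z normalised to -1 to 1, where 1 is 1000 mm; "twist": the turn about the tool's z normalised to -1 to 1, where 1 is pi/2 rad. In form: [{"tx": .., "ty": .., "tz": .., "twist": ..}, ...]. A call has 1 to 12 rows; each row shifts and turns the commanded pose from where the row before left it, along the tool's axes as they then stand; what a row does not reach is not made up. A row lasts 1/10 s, in which the tool goes at most 50 mm and 8.59 degrees, less where a joint would pass 70% of its speed; a pose out of reach is approached as far as the arm can. A call with a number of a shift or a turn outside -1 to 1 is refused whole. A call with a gripper value outside its range is refused whole. "gripper" is the gripper's target within -1 to 1 (shut at 1, half-way at 0, fully open at -1), set as the call begins (left out, the last holds). The fingers move at their own pace and stop on an object; "squeeze" is the grip in N (left out, the last holds). Time passes only in rows, so rows that do not move let the fingers close. It gives the time, the measured TCP pose, the force, the opening and the grip force at its end, in the units of the state.
- arm.observe(): the state, without advancing time (a new reading comes with each control period).
- arm.get_image(name): name is "scene" or "side" or "wrist"; returns the picture (400x640x3 uint8, red, green, blue); there is no depth.
- arm.calibration(name): a dict with "K" (3x3 intrinsics, pixels), "k1" (the pictures are not rectified: a ray, as slopes to the right and down, at radius r is drawn at 1 + k1 r^2 times it, then the intrinsics apply), "T" (4x4, takes a point from camera to world coordinates). Camera axes: x right, y down, z forward; pixel columns grow to the right and rows downward; lengths in m; the calibration is good to about 2 mm. A picture is of the moment at which its call begins: read the wrist's pose just before it. calibration takes no time and is no camera call; for the wrist camera it gives the pose at the moment of the call.
- arm.sign_off(): hands the job in; it is judged then, once.
Trained networks look in the newest picture that a camera, given by its name, has taken for a name from the list of things; names that differ only in an ending like _2 or _b are one class to them, and where a whole thing is asked for, a point or a joint stands for the part that bears it (a point fixed in the world has none). Each returns a list of dicts, best first, with "conf" (0 to 1); they miss things now and then, are a little off and sometimes report something else, mostly with a low value. They report only what shows in the picture. A call takes as long as a camera call. They do not tell look-alikes from the thing itself.
- arm.look_for(camera, query): "point" ([column, row] as shares, 0 to 1, of the picture: columns of its width, rows of its height, amid what is visible of it).
- arm.regions_of(camera, query): "region" (400x640 bool, what is visible of it) and "point" ([column, row] as shares, 0 to 1, of the picture: columns of its width, rows of its height, amid what is visible of it).
- arm.place_of(camera, query): "point" ([column, row] as shares, 0 to 1, of the picture: columns of its width, rows of its height: a listed point, or the origin of a listed thing).
The state is a dict: "clock": time; "joints": joint angles; "dq": joint speeds; "joint_efforts": joint torques, N m; "position": TCP position; "ee_rot": TCP orientation; "force": force on the tool from outside, world axes, zero at the start; "ft_torque": the same for the moment, N m; "width": opening from 0.0 (shut) to 1.0 (fully open); "gripper_force": force on a finger pad.
Only numpy, scipy, OpenCV 4.12 (cv2) and the standard library are available. Lean on these libraries where they do the work, as an engineer would, in place of code of your own. Each camera call takes 0.05 s, during which the arm holds its last target. There are 200 camera calls.

## Working session

There is one attempt and no reset: what is moved stays moved. The work goes in short steps, Python scripts to look and compute and a tool call to move; the robot and the scene stay as the last step left them, time stands still between calls to the robot, and variables do not carry over. Pictures are saved under pics/ and viewed, at most 10 in all, crops included, and the job is handed in when it is done.

Besides the shell and the picture viewer there is one more tool, called after "Request:" as name([rows], argument=value, ...), one row to a line, values as JSON. move_arm: Moves the arm, as the interface text tells. Scaled input: -1 to 1 covers 1000 mm each way for a shift and pi/2 rad each way for a turn. Its arguments: {"type":"object","properties":{"motion":{"type":"array","items":{"type":"object","properties":{"tx":{"type":"number"},"ty":{"type":"number"},"tz":{"type":"number"},"twist":{"type":"number"}}}},"gripper":{"type":"number"},"squeeze":{"type":"number"}},"required":["motion"]}

```bash
mkdir -p pics; cat > h.py <<'E'
import numpy as np, cv2
from cell import arm
def ray(cal,u,v):
    K=np.array(cal["K"]);k=cal["k1"];T=np.array(cal["T"])
    d=np.array([(u-K[0,2])/K[0,0],(v-K[1,2])/K[1,1]]);s=d.copy()
    for _ in range(20): s=d/(1+k*(s@s))
    return T[:3,3],T[:3,:3]@np.array([s[0],s[1],1])
def at(cal,u,v,z):
    o,r=ray(cal,u,v);return o+r*(z-o[2])/r[2]
def proj(cal,p):
    T=np.array(cal["T"]);K=np.array(cal["K"]);q=T[:3,:3].T@(np.array(p)-T[:3,3]);s=q[:2]/q[2]
    s=s*(1+cal["k1"]*(s@s));return K[0,0]*s[0]+K[0,2],K[1,1]*s[1]+K[1,2]
def snap(n,f):
    im=arm.get_image(n);cv2.imwrite("pics/"+f,im[:,:,::-1]);return im
Z=dict(case=0,left_knob=.076,right_knob=.083,sharpener_mid=.031,glue_mid=.031,blue_tray=0)
E
python3 - <<'E'
from h import *
for c in("scene","side"):
    snap(c,c+"0.png");cal=arm.calibration(c)
    for q in Z:
        for d in arm.place_of(c,q)[:4]:
            u,v=d["point"][0]*640,d["point"][1]*400
            print(c,q,round(d["conf"],2),round(u),round(v),at(cal,u,v,Z[q]).round(3)[:2])
E
```

```text
scene case 0.95 278 302 [ 0.569 -0.101]
scene left_knob 0.88 342 255 [0.608 0.049]
scene right_knob 0.73 206 303 [ 0.539 -0.246]
scene blue_tray 0.62 412 236 [0.616 0.28 ]
scene blue_tray 0.62 339 167 [0.27  0.347]
scene blue_tray 0.62 397 149 [0.315 0.557]
side case 0.56 372 283 [ 0.567 -0.113]
side left_knob 0.61 373 217 [0.606 0.048]
side right_knob 0.63 379 309 [ 0.539 -0.239]
side blue_tray 0.83 359 186 [0.628 0.274]
side blue_tray 0.73 264 145 [0.323 0.581]
side blue_tray 0.71 249 182 [0.263 0.356]
```

View pics/scene0.png

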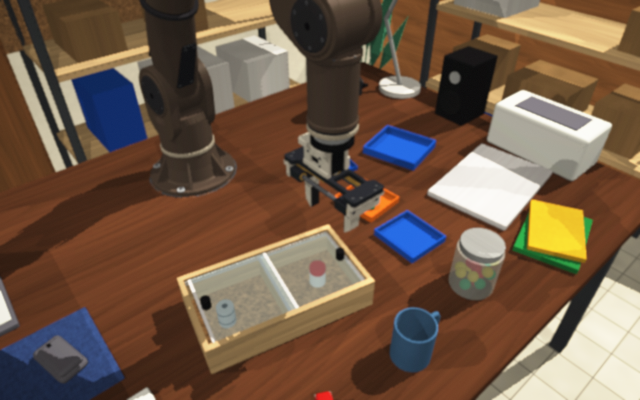

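View pics/side0.png

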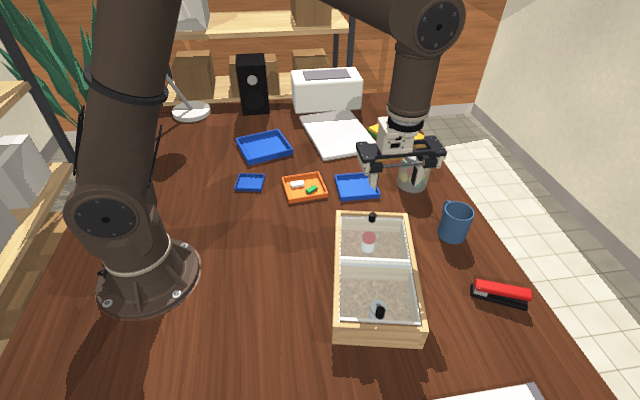

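The scene picture shows the glue pot (red cap) in the left compartment at (317,272) and the steel sharpener in the right one at (226,315). The right door therefore has to open, using its knob at (206,303). There are three blue trays in the side view: (359,186), (249,182) and (264,145). I'll check their sizes next.

```bash
python3 - <<'E'
from h import *
im=snap("side","side1.png");cal=arm.calibration("side")
for d in arm.regions_of("side","blue_tray"):
    m=d["region"].astype(np.uint8)
    c=max(cv2.findContours(m,0,2)[0],key=cv2.contourArea)[:,0]
    p=np.array([at(cal,u,v,.018)[:2] for u,v in c],np.float32)
    print("tray",round(d["conf"],2),[round(x) for x in c.mean(0)],cv2.minAreaRect(p))
for c in("scene","side"):
    if c=="scene": arm.get_image(c)
    cal=arm.calibration(c)
    for q in("sharpener_mid","glue_mid"):
        for d in arm.look_for(c,q)[:3]:
            u,v=d["point"][0]*640,d["point"][1]*400
            print(c,q,round(d["conf"],2),round(u),round(v),at(cal,u,v,.031).round(3)[:2])
a=cv2.resize(im[125:205,220:400],(800,356),interpolation=2)[:,:,::-1]
cv2.imwrite("pics/crop1.png",a)
print(arm.observe()["ee_rot"])
E
```

```text
tray 0.75 [248, 182] ((0.26605746150016785, 0.33524876832962036), (0.10249610245227814, 0.09453270584344864), 81.37863159179688)
tray 0.57 [263, 147] ((0.32618165016174316, 0.5494440793991089), (0.18872618675231934, 0.20201967656612396), 16.044187545776367)
tray 0.56 [358, 187] ((0.6162728071212769, 0.26053091883659363), (0.14626382291316986, 0.1386180967092514), 88.5252456665039)
scene sharpener_mid 0.73 244 296 [ 0.533 -0.161]
[2.22152899e+00 2.22119684e+00 5.74917755e-05]
```

View pics/crop1.png

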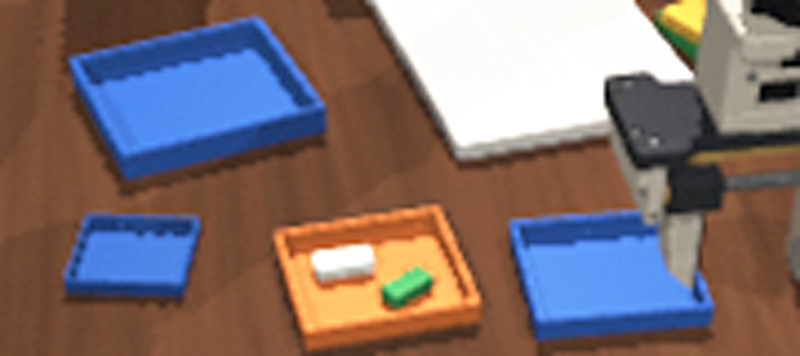

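The crop shows an orange tray at (375,270) with a white and a green eraser. The blue trays are large at (195,95), small at (132,255) and middle at (610,270). The middle one measures about 0.14 m outside, against 0.10 and 0.19 for the others, and it stands beside the orange tray. It is therefore the one I need, at about (0.62, 0.275) in the world. Now I'll go to the right knob.

Request:
move_arm([
  {"tx": -0.04, "ty": -0.0143, "tz": 0.008},
  {"tx": -0.04, "ty": -0.0143, "tz": 0.008},
  {"tx": -0.04, "ty": -0.0143, "tz": 0.008},
  {"tx": -0.04, "ty": -0.0143, "tz": 0.008},
  {"tx": -0.04, "ty": -0.0143, "tz": 0.008},
  {"tx": -0.04, "ty": -0.0143, "tz": 0.008},
  {"twist": 0.073},
  {"twist": 0.073},
  {},
  {},
], gripper=-1)

```text
invalid input
```

```bash
python3 - <<'E'
from h import *
from scipy.spatial.transform import Rotation as R
o=arm.observe();print(o["clock"],o["position"],R.from_rotvec(o["ee_rot"]).as_matrix().round(3))
cal=arm.calibration("wrist");snap("wrist","w1.png")
for q in("right_knob","sharpener_mid","left_knob","case"):
    for d in arm.place_of("wrist",q)[:2]:
        u,v=d["point"][0]*640,d["point"][1]*400
        print(q,round(d["conf"],2),round(u),round(v),at(cal,u,v,Z[q]).round(4)[:2])
E
```

```text
1.05 [ 6.25019883e-01 -6.08847026e-05  2.26771337e-01] [[ 0.  1.  0.]
 [ 1. -0. -0.]
 [-0.  0. -1.]]
left_knob 0.85 295 139 [0.5994 0.0491]
case 0.9 279 248 [ 0.5682 -0.1001]
```

View pics/w1.png

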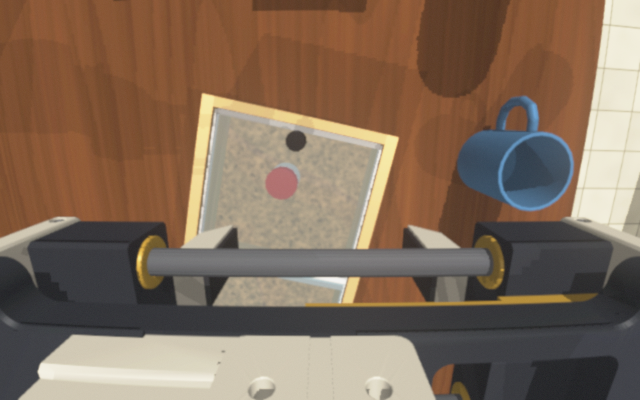

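The wrist view shows the glue pot at (281,182) and the left knob at (296,140), and it looks out along tool +x. The move was refused, so I'll send it again with every field filled in.

Request:
move_arm([
  {"tx": -0.04, "ty": -0.0143, "tz": 0.008, "twist": 0},
  {"tx": -0.04, "ty": -0.0143, "tz": 0.008, "twist": 0},
  {"tx": -0.04, "ty": -0.0143, "tz": 0.008, "twist": 0},
  {"tx": -0.04, "ty": -0.0143, "tz": 0.008, "twist": 0},
  {"tx": -0.04, "ty": -0.0143, "tz": 0.008, "twist": 0},
  {"tx": -0.04, "ty": -0.0143, "tz": 0.008, "twist": 0},
  {"tx": 0, "ty": 0, "tz": 0, "twist": 0.073},
  {"tx": 0, "ty": 0, "tz": 0, "twist": 0.073},
  {"tx": 0, "ty": 0, "tz": 0, "twist": 0},
  {"tx": 0, "ty": 0, "tz": 0, "twist": 0},
], gripper=-1)

```text
clock: 2.3
position: [0.5394, -0.2397, 0.1788]
ee_rot: [2.457, 1.957, 0.0]
force: [0.3, 0.5, 0.4]
width: 1.002
gripper_force: 0.0
```

```bash
python3 - <<'E'
from h import *
from scipy.spatial.transform import Rotation as R
o=arm.observe();print(o["clock"],o["position"],R.from_rotvec(o["ee_rot"]).as_matrix().round(3))
cal=arm.calibration("wrist");snap("wrist","w2.png")
for q in("right_knob","sharpener_mid","left_knob","case"):
    for d in arm.place_of("wrist",q)[:2]:
        u,v=d["point"][0]*640,d["point"][1]*400
        print(q,round(d["conf"],2),round(u),round(v),at(cal,u,v,Z[q]).round(4)[:2])
E
```

```text
2.3 [ 0.53937589 -0.23972456  0.17879937] [[ 0.224  0.975  0.   ]
 [ 0.975 -0.224 -0.   ]
 [-0.     0.    -1.   ]]
right_knob 0.6 317 206 [ 0.5352 -0.2443]
case 0.85 317 48 [ 0.5669 -0.1022]
```

View pics/w2.png

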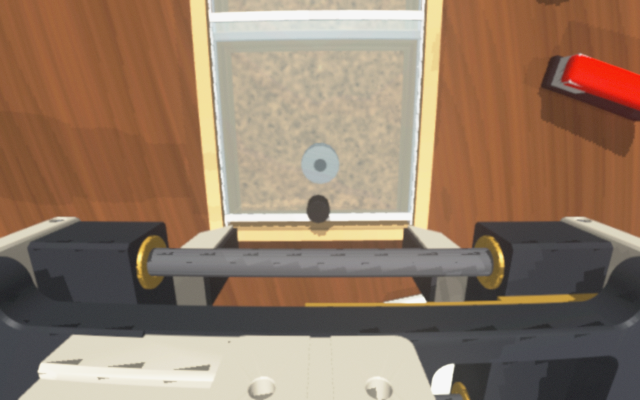

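Aligned: the knob is at (318,207), the sharpener at (320,163), and the case edges run straight up the image. Descending to grip the knob.

Request:
move_arm([
  {"tx": -0.004, "ty": -0.0015, "tz": 0.03, "twist": 0},
  {"tx": 0, "ty": 0, "tz": 0.03, "twist": 0},
  {"tx": 0, "ty": 0, "tz": 0.025, "twist": 0},
  {"tx": 0, "ty": 0, "tz": 0.016, "twist": 0},
  {"tx": 0, "ty": 0, "tz": 0, "twist": 0},
  {"tx": 0, "ty": 0, "tz": 0, "twist": 0},
], gripper=-1)

```text
clock: 3.15
position: [0.537, -0.2436, 0.0781]
ee_rot: [-2.461, -1.953, 0.0]
force: [0.6, -1.2, -0.5]
width: 1.001
gripper_force: 0.0
```

Request:
move_arm([
  {"tx": 0, "ty": 0, "tz": 0, "twist": 0},
  {"tx": 0, "ty": 0, "tz": 0, "twist": 0},
  {"tx": 0, "ty": 0, "tz": 0, "twist": 0},
  {"tx": 0, "ty": 0, "tz": 0, "twist": 0},
  {"tx": 0, "ty": 0, "tz": 0, "twist": 0},
  {"tx": 0, "ty": 0, "tz": 0, "twist": 0},
  {"tx": 0, "ty": 0, "tz": 0, "twist": 0},
  {"tx": 0, "ty": 0, "tz": 0, "twist": 0},
], gripper=1, squeeze=15)

```text
clock: 3.95
position: [0.5368, -0.2435, 0.0777]
ee_rot: [-2.461, -1.953, -0.0]
force: [-0.2, 0.6, -1.0]
width: 0.351
gripper_force: 0.0
```

Request:
move_arm([
  {"tx": 0, "ty": 0, "tz": 0, "twist": 0},
  {"tx": 0, "ty": 0, "tz": 0, "twist": 0},
  {"tx": 0, "ty": 0, "tz": 0, "twist": 0},
  {"tx": 0, "ty": 0, "tz": 0, "twist": 0},
  {"tx": 0, "ty": 0, "tz": 0, "twist": 0},
])

```text
clock: 4.45
position: [0.5367, -0.2436, 0.0777]
ee_rot: [-2.461, -1.953, 0.0]
force: [-0.3, 0.1, -0.2]
width: 0.215
gripper_force: 15.0
```

Gripped: the opening is 20 mm at 15 N. Sliding the door.

Request:
move_arm([
  {"tx": 0.01, "ty": 0, "tz": 0, "twist": 0},
  {"tx": 0.015, "ty": 0, "tz": 0, "twist": 0},
  {"tx": 0.015, "ty": 0, "tz": 0, "twist": 0},
  {"tx": 0.015, "ty": 0, "tz": 0, "twist": 0},
  {"tx": 0.015, "ty": 0, "tz": 0, "twist": 0},
  {"tx": 0.015, "ty": 0, "tz": 0, "twist": 0},
  {"tx": 0.015, "ty": 0, "tz": 0, "twist": 0},
  {"tx": 0.01, "ty": 0, "tz": 0, "twist": 0},
  {"tx": 0, "ty": 0, "tz": 0, "twist": 0},
  {"tx": 0, "ty": 0, "tz": 0, "twist": 0},
])

```text
clock: 5.45
position: [0.5612, -0.133, 0.0777]
ee_rot: [-2.456, -1.954, 0.0]
force: [-5.6, 1.7, 5.9]
width: 0.214
gripper_force: 15.0
```

Request:
move_arm([
  {"tx": 0, "ty": 0, "tz": 0, "twist": 0},
  {"tx": 0, "ty": 0, "tz": 0, "twist": 0},
  {"tx": 0, "ty": 0, "tz": 0, "twist": 0},
  {"tx": 0, "ty": 0, "tz": 0, "twist": 0},
  {"tx": 0, "ty": 0, "tz": -0.03, "twist": 0},
  {"tx": 0, "ty": 0, "tz": -0.04, "twist": 0},
  {"tx": -0.02, "ty": 0, "tz": -0.03, "twist": 0},
  {"tx": -0.04, "ty": 0, "tz": 0, "twist": 0},
  {"tx": -0.04, "ty": 0, "tz": 0, "twist": 0},
  {"tx": 0, "ty": 0, "tz": 0, "twist": 0},
  {"tx": 0, "ty": 0, "tz": 0, "twist": 0},
], gripper=-1)

```text
clock: 6.55
position: [0.5388, -0.2349, 0.1777]
ee_rot: [2.464, 1.949, 0.0]
force: [0.2, 0.8, -0.2]
width: 0.998
gripper_force: 0.0
```

```bash
python3 - <<'E'
from h import *
o=arm.observe();print(o["clock"],o["position"],o["width"])
cal=arm.calibration("wrist");snap("wrist","w3.png")
for q in("right_knob","sharpener_mid","case"):
    for d in arm.place_of("wrist",q)[:2]:
        u,v=d["point"][0]*640,d["point"][1]*400
        print(q,round(d["conf"],2),round(u),round(v),at(cal,u,v,Z[q]).round(4)[:2])
for d in arm.regions_of("wrist","sharpener_mid")[:1]:
    v,u=np.nonzero(d["region"]);print(u.min(),u.max(),v.min(),v.max())
E
```

```text
6.55 [ 0.53876209 -0.23492408  0.17773747] 0.998092181695875
right_knob 0.91 318 76 [ 0.5598 -0.1365]
sharpener_mid 0.69 321 167 [ 0.5439 -0.2145]
case 0.94 317 51 [ 0.5665 -0.1007]
302 340 147 188
```

View pics/w3.png

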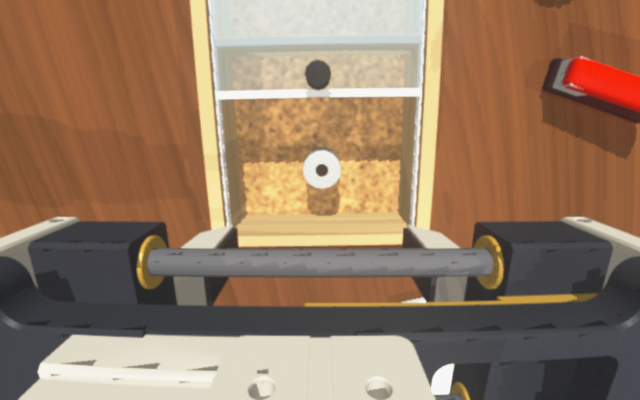

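The door is open with its knob at (318,75), and the sharpener's top is at (321,170), clear of the door edge at row 93. Computing the offset.

```bash
python3 - <<'E'
from h import *
from scipy.spatial.transform import Rotation as R
o=arm.observe();M=R.from_rotvec(o["ee_rot"]).as_matrix();cal=arm.calibration("wrist")
p=at(cal,321.5,169.5,.056);print(p,M.T@(p-o["position"]))
print(M.T@(np.array([.5665,-.1007,0])-p))
E
```

```text
[ 0.54540379 -0.21063717  0.056     ] [0.02245268 0.00076365 0.12162735]
[ 0.1118322  -0.00421922  0.05606238]
```

Request:
move_arm([
  {"tx": 0.022, "ty": 0.0005, "tz": 0, "twist": 0},
  {"tx": 0, "ty": 0, "tz": 0.03, "twist": 0},
  {"tx": 0, "ty": 0, "tz": 0.03, "twist": 0},
  {"tx": 0, "ty": 0, "tz": 0.03, "twist": 0},
  {"tx": 0, "ty": 0, "tz": 0.025, "twist": 0},
  {"tx": 0, "ty": 0, "tz": 0.02, "twist": 0},
  {"tx": 0, "ty": 0, "tz": 0.016, "twist": 0},
  {"tx": 0, "ty": 0, "tz": 0, "twist": 0},
  {"tx": 0, "ty": 0, "tz": 0, "twist": 0},
])

```text
clock: 7.7
position: [0.5448, -0.212, 0.0269]
ee_rot: [-2.46, -1.953, 0.0]
force: [0.5, -0.1, 0.6]
width: 1.001
gripper_force: 0.0
```

Request:
move_arm([
  {"tx": 0, "ty": 0, "tz": 0, "twist": 0},
  {"tx": 0, "ty": 0, "tz": 0, "twist": 0},
  {"tx": 0, "ty": 0, "tz": 0, "twist": 0},
  {"tx": 0, "ty": 0, "tz": 0, "twist": 0},
  {"tx": 0, "ty": 0, "tz": 0, "twist": 0},
  {"tx": 0, "ty": 0, "tz": 0, "twist": 0},
  {"tx": 0, "ty": 0, "tz": 0, "twist": 0},
  {"tx": 0, "ty": 0, "tz": 0, "twist": 0},
  {"tx": 0, "ty": 0, "tz": 0, "twist": 0},
  {"tx": 0, "ty": 0, "tz": 0, "twist": 0},
  {"tx": 0, "ty": 0, "tz": 0, "twist": 0},
], gripper=1, squeeze=20)

```text
clock: 8.8
position: [0.5447, -0.2126, 0.0267]
ee_rot: [2.461, 1.952, 0.0]
force: [0.7, -0.2, 0.5]
width: 0.387
gripper_force: 20.0
```

Gripped at 36 mm. Lifting and carrying it to the tray.

Request:
move_arm([
  {"tx": 0, "ty": 0, "tz": -0.02, "twist": 0},
  {"tx": 0, "ty": 0, "tz": -0.03, "twist": 0},
  {"tx": 0, "ty": 0, "tz": -0.04, "twist": 0},
  {"tx": 0, "ty": 0, "tz": -0.04, "twist": 0},
  {"tx": 0, "ty": 0, "tz": -0.02, "twist": 0},
  {"tx": 0, "ty": 0, "tz": 0, "twist": 0},
])

```text
clock: 9.4
position: [0.5463, -0.2132, 0.18]
ee_rot: [2.458, 1.95, 0.005]
force: [1.4, -0.5, -1.4]
width: 0.391
gripper_force: 20.0
```

Request:
move_arm([
  {"tx": 0.03, "ty": -0.003, "tz": 0, "twist": 0},
  {"tx": 0.04, "ty": -0.004, "tz": 0, "twist": 0},
  {"tx": 0.04, "ty": -0.004, "tz": 0, "twist": 0},
  {"tx": 0.04, "ty": -0.004, "tz": 0, "twist": 0},
  {"tx": 0.04, "ty": -0.004, "tz": 0, "twist": 0},
  {"tx": 0.04, "ty": -0.004, "tz": 0, "twist": 0},
  {"tx": 0.04, "ty": -0.004, "tz": 0, "twist": 0},
  {"tx": 0.03, "ty": -0.003, "tz": 0, "twist": 0},
  {"tx": 0, "ty": 0, "tz": 0, "twist": 0},
  {"tx": 0, "ty": 0, "tz": 0, "twist": 0},
])

```text
clock: 10.4
position: [0.5827, 0.0869, 0.1753]
ee_rot: [-2.459, -1.954, 0.004]
force: [0.3, -0.5, -0.7]
width: 0.387
gripper_force: 20.0
```

```bash
python3 - <<'E'
from h import *
from scipy.spatial.transform import Rotation as R
o=arm.observe();print(o["clock"],o["position"],o["width"],o["gripper_force"])
M=R.from_rotvec(o["ee_rot"]).as_matrix()
cal=arm.calibration("wrist");snap("wrist","w4.png")
for d in arm.place_of("wrist","blue_tray")[:3]:
    u,v=d["point"][0]*640,d["point"][1]*400;p=at(cal,u,v,0)
    print(round(d["conf"],2),round(u),round(v),p.round(4)[:2],M.T@(p-o["position"]))
E
```

```text
10.4 [0.58270476 0.08692551 0.17525647] 0.3871253149658854 19.99930590391159
```

View pics/w4.png

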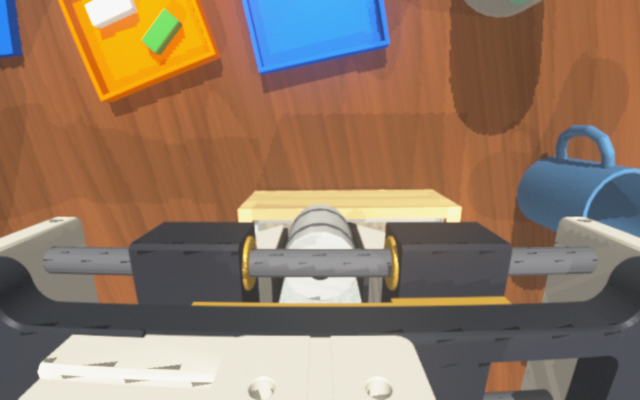

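The wrist view shows the blue tray at (318,20), partly in frame, with the orange tray to its left and the jar at (500,0) to its right. The sharpener is held upright. Moving closer and measuring the tray once more.

Request:
move_arm([
  {"tx": 0.03, "ty": -0.001, "tz": 0, "twist": 0},
  {"tx": 0.03, "ty": -0.001, "tz": 0, "twist": 0},
  {"tx": 0.03, "ty": -0.001, "tz": 0, "twist": 0},
  {"tx": 0, "ty": 0, "tz": 0, "twist": 0},
  {"tx": 0, "ty": 0, "tz": 0, "twist": 0},
])

```text
clock: 11.0
position: [0.601, 0.1738, 0.1762]
ee_rot: [2.461, 1.952, -0.002]
force: [-0.2, -0.3, -1.3]
width: 0.387
gripper_force: 20.0
```

```bash
python3 - <<'E'
from h import *
from scipy.spatial.transform import Rotation as R
o=arm.observe();print(o["clock"],o["position"],o["width"],o["gripper_force"])
M=R.from_rotvec(o["ee_rot"]).as_matrix()
cal=arm.calibration("wrist");snap("wrist","w5.png")
for d in arm.place_of("wrist","blue_tray")[:3]:
    u,v=d["point"][0]*640,d["point"][1]*400;p=at(cal,u,v,0)
    print(round(d["conf"],2),round(u),round(v),p.round(4)[:2],M.T@(p-o["position"]))
E
```

```text
11.0 [0.60104776 0.17375594 0.17621747] 0.386888889460509 19.999381005764008
0.74 317 88 [0.6203 0.2717] [ 0.0999302  -0.00354038  0.17611984]
```

View pics/w5.png

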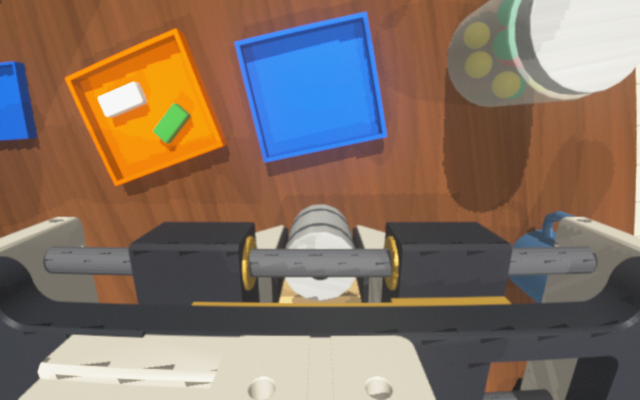

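The tray centre is at (317,88), at tool offset (0.100, -0.004). The jar is to the right, so I'll place the sharpener slightly left of centre to stay clear of it.

Request:
move_arm([
  {"tx": 0.03, "ty": -0.004, "tz": 0, "twist": 0},
  {"tx": 0.03, "ty": -0.004, "tz": 0, "twist": 0},
  {"tx": 0.03, "ty": -0.004, "tz": 0, "twist": 0},
  {"tx": 0, "ty": 0, "tz": 0.03, "twist": 0},
  {"tx": 0, "ty": 0, "tz": 0.03, "twist": 0},
  {"tx": 0, "ty": 0, "tz": 0.03, "twist": 0},
  {"tx": 0, "ty": 0, "tz": 0.025, "twist": 0},
  {"tx": 0, "ty": 0, "tz": 0.015, "twist": 0},
  {"tx": 0, "ty": 0, "tz": 0.01, "twist": 0},
  {"tx": 0, "ty": 0, "tz": 0, "twist": 0},
  {"tx": 0, "ty": 0, "tz": 0, "twist": 0},
])

```text
clock: 12.2
position: [0.6107, 0.2651, 0.0377]
ee_rot: [2.461, 1.952, 0.002]
force: [0.5, 0.9, -1.2]
width: 0.385
gripper_force: 20.0
```

Request:
move_arm([
  {"tx": 0, "ty": 0, "tz": 0.005, "twist": 0},
  {"tx": 0, "ty": 0, "tz": 0.004, "twist": 0},
  {"tx": 0, "ty": 0, "tz": 0.002, "twist": 0},
  {"tx": 0, "ty": 0, "tz": 0, "twist": 0},
  {"tx": 0, "ty": 0, "tz": 0, "twist": 0},
])

```text
clock: 12.7
position: [0.6099, 0.2652, 0.0258]
ee_rot: [2.461, 1.953, 0.0]
force: [0.6, -0.5, -0.5]
width: 0.387
gripper_force: 20.0
```

Request:
move_arm([
  {"tx": 0, "ty": 0, "tz": 0.001, "twist": 0},
  {"tx": 0, "ty": 0, "tz": 0, "twist": 0},
])

```text
clock: 12.9
position: [0.6101, 0.2652, 0.0248]
ee_rot: [2.461, 1.952, 0.001]
force: [0.1, 0.2, -0.6]
width: 0.391
gripper_force: 20.0
```

Request:
move_arm([
  {"tx": 0, "ty": 0, "tz": 0, "twist": 0},
  {"tx": 0, "ty": 0, "tz": 0, "twist": 0},
  {"tx": 0, "ty": 0, "tz": 0, "twist": 0},
  {"tx": 0, "ty": 0, "tz": 0, "twist": 0},
  {"tx": 0, "ty": 0, "tz": 0, "twist": 0},
  {"tx": 0, "ty": 0, "tz": -0.02, "twist": 0},
  {"tx": 0, "ty": 0, "tz": -0.04, "twist": 0},
  {"tx": 0, "ty": 0, "tz": -0.04, "twist": 0},
  {"tx": -0.04, "ty": 0, "tz": -0.02, "twist": 0},
  {"tx": -0.04, "ty": 0, "tz": 0, "twist": 0},
  {"tx": 0, "ty": 0, "tz": 0, "twist": 0},
  {"tx": 0, "ty": 0, "tz": 0, "twist": 0},
], gripper=-0.4)

```text
clock: 14.1
position: [0.5918, 0.1861, 0.1451]
ee_rot: [2.463, 1.95, 0.0]
force: [-0.1, 0.6, -0.4]
width: 0.702
gripper_force: 0.0
```

```bash
python3 - <<'E'
from h import *
o=arm.observe();print(o["clock"],o["position"],o["width"],o["force"])
cal=arm.calibration("wrist");snap("wrist","w6.png")
for q,z in(("blue_tray",0),("sharpener_mid",.029)):
  for d in arm.place_of("wrist",q)[:2]:
    u,v=d["point"][0]*640,d["point"][1]*400
    print(q,round(d["conf"],2),round(u),round(v),at(cal,u,v,z).round(4)[:2])
E
```

```text
14.1 [0.59177292 0.18612202 0.14510059] 0.7018526676622487 [-0.12264512  0.57034836 -0.35132888]
sharpener_mid 0.58 318 106 [0.6077 0.2633]
```

View pics/w6.png

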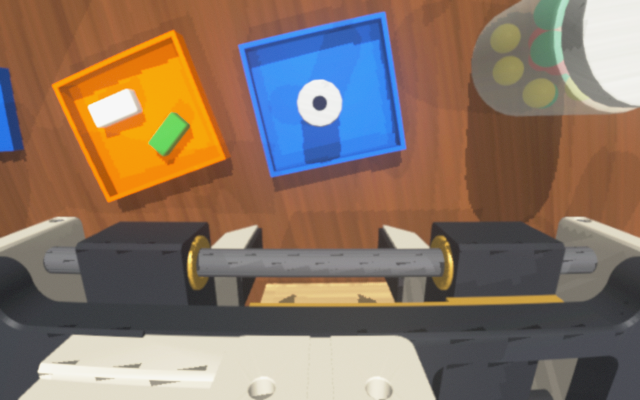

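The sharpener stands upright at (319,103), near the middle of the blue tray, and the gripper is clear of everything. Handing in.

```bash
python3 -c "
from cell import arm
print(arm.sign_off())"
```

```text
the job is handed in; nothing more can be done
None
```

I slid the right door open about 113 mm and stood the sharpener upright near the middle of the middle-sized blue tray. I never touched the left door or the glue pot, and handed the job in at about 14 s; no verdict came back.

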